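# Turn the hone in its slide-jaw clamp to bring the fine faces out

### The job

The knife hone standing loose in the blue slide-jaw clamp has its black faces free; the fine orange faces are wanted next. Turn the hone a quarter turn so that both orange faces are free and the black ones face the jaws, stand it back on the clamp's bed between the jaws, then slide the jaw with the red knob up snug so that the hone is held between both jaws. Leave the spare blue-and-grey hone alone.

Things in the scene. Friction and masses are not known exactly. Their poses are not given: they have to be found in the camera images.
- hone_center (a point): Hone to turn: upright sharpening block 46 x 46 x 85 mm tall, 0.25-0.5 kg, two opposite faces orange, two black (top edged in the same colours). Point: its centre, 42.5 mm up. x is square to the orange faces, y to the black, z up. Starts loose on the bed between the open jaws, near the fixed one, orange faces to the jaws within 8 deg. A quarter turn either way will do.
- clamp_bed (a point): Fixed clamp: dark base 90 (x) x 190 (y) x 14 mm, two blue jaws 60 mm wide (x), tops 40 mm above the counter. Point: on the bed (14 mm above the counter) at the middle of the fixed jaw's face. y points into the fixed jaw (22 mm thick), -y to the sliding jaw; x runs along the jaw faces, so hone faces looking to +x and -x are free; z up. The base reaches 166 mm to -y.
- jaw_knob (a point): Red upright knob on the sliding jaw, 18 mm across, from 40 (jaw's flat top) to 74 mm above the counter. Point: its axis, half-way up, 60 mm behind (-y of) the jaw's face; jaw gap = its distance from clamp_bed along y less 60 mm: 69-85 at the start, 46 shut on the hone. Slides along clamp_bed y only, 3 N friction, stays put. Pushed on, it slides the hone to the fixed jaw and squares it.
- spare_center (a point): The spare hone to leave alone: the same size as the other but with blue and grey faces, standing upright on the green cutting board (12 mm thick). The point is its centre, 42.5 mm above its underside.
Not all that is in view belongs to the job. What is shaped like the part that bears hone_center but turquoise is not meant.

How it is judged:
By the outcome, as a careful person would: the job done as asked, in the order asked, and still so for the second after the job is handed in, with the robot touching nothing.
It also fails if it takes over 45 s, if anything falls off the work surface, if the arm or the gripper's body presses on something with over 40 N, if the wrist force passes 120 N, or if a joint passes its speed limit or range.

### The arm

A 6-joint arm with a two-finger parallel gripper is mounted at the origin on the work surface. World frame = base frame: x ahead of the robot, y to its left, z up, the work surface at z = 0. Lengths are in mm, angles in rad, forces in N, time in s.
With the tool pointing down it reaches from about 300 to 775 mm from the base axis. Payload 14.6 kg.
Tool frame: the origin (TCP) lies between the finger pads; the fingertips stand 19 mm ahead of it and the grasp point (between the pads) is the TCP; x points along the fingers, y is the direction in which the jaws open and shut, and the axes are right-handed (so a half turn about x gives the same grasp; the last joint's range is limited). The gripper opens to 94 mm and grips with 3 to 60 N. Pads are 16 mm wide; open, the fingers measure 119 mm over their backs; the gripper's body (75 mm by 177 mm) begins 78 mm behind the grasp point.
Start: joints at [-1.345, 0.3, 1.521, -0, 1.321, -0.067], TCP at [158.742, -526.584, 224.446] pointing down, gripper open.
Joint ranges: [-3.03, 3.03], [-0.79, 2.21], [0.23, 2.52], [-1.04, 4.18], [0, 3.07], [-2.55, 2.55]. Speed limits (rad/s): [2.22, 2.22, 2.57, 3.14, 3.14, 3.14].

### API

Orientations are given as [roll, pitch, yaw] about the fixed x, y, z axes, in that order (R = Rz(yaw) Ry(pitch) Rx(roll)).
In Python, from cell import manip gives the robot as it stands.
- The arm moves only by the tool jog_arm, never from a script. Its argument "series" is one flat list of numbers, 7 for each row, row after row: the turn, a rotation vector about the world's x, y, z in rad, then the shift along the world's x, y, z in m, then the opening, from -1 (shut) to 1 (fully open). A call has 1 to 20 rows; each row is the pose to reach, as a shift and turn from the pose commanded when the call began; what a row does not reach only later rows make up. A row lasts 1/8 s, in which the tool goes at most 62.5 mm and 10.7 degrees, less where a joint would pass 70% of its speed; a pose out of reach is approached as far as the arm can. A call with a gripper value outside its range is refused whole. The fingers move at their own pace and stop on an object; "squeeze" is the grip in N (left out, the last holds). Time passes only in rows, so rows that repeat a pose let the fingers close. It gives the time, the measured TCP pose, the force and the opening at its end, in the units of the state.
- manip.read_state(): the state, without advancing time (a new reading comes with each control period).
- manip.camera(name): name is "side" or "top" or "wrist"; returns a dict with "color" (384x512x3 uint8, blue, green, red), "range_z" (384x512 float32, mm along the optical axis (not along the pixel's ray), 0 where there is no reading), "fx", "fy", "cx", "cy" (pixels), "D" ([k1, k2, p1, p2, k3] as OpenCV has them; the pictures are not rectified), "pose" (4x4, takes a point from camera to world coordinates); the wrist camera has in their place "mount" (4x4, takes a point from camera to tool coordinates, whose origin is the TCP and whose axes are the tool frame's). Camera axes: x right, y down, z forward; pixel columns grow to the right and rows downward; lengths in mm; the calibration is good to about 2 mm. A picture is of the moment at which its call begins: read the wrist's pose just before it.
- manip.sign_off(): hands the job in, once; it reports no verdict.
The state is a dict: "clock": time; "joints": joint angles; "qd": joint speeds; "effort": joint torques, N m; "eef_pos": TCP position; "eef_rot": TCP orientation; "wrist_force": force on the tool from outside, world axes, zero at the start; "moment": the same for the moment, N m; "finger_gap": finger opening in mm.
Only numpy, scipy, OpenCV 4.12 (cv2) and the standard library are available. Lean on these libraries where they do the work, as an engineer would, in place of code of your own. Each camera call takes 0.05 s, during which the arm holds its last target.

## Working session

There is one attempt and no reset: what is moved stays moved. The work goes in short steps, Python scripts to look and compute and a tool call to move; the robot and the scene stay as the last step left them, time stands still between calls to the robot, and variables do not carry over. Pictures are saved under pics/ and viewed, and the job is handed in when it is done.

Besides the shell and the picture viewer there is one more tool, called after "Call:" by a JSON object that holds its "api" and its "payload". jog_arm: Moves the arm, as the interface text tells. Its arguments: {"type":"object","properties":{"series":{"type":"array","items":{"type":"number"}},"squeeze":{"type":"number"}},"required":["series"]}

```bash
mkdir -p pics; ls; cat > h.py <<'E'
from cell import manip
import numpy as np, cv2
def grab(n,tag):
    s=manip.read_state(); c=manip.camera(n)
    cv2.imwrite(f'pics/{tag}.png',c['color'])
    np.savez(f'{tag}.npz',s_pos=s['eef_pos'],s_rot=s['eef_rot'],**{k:np.array(v) for k,v in c.items()})
    return s,c
E
python3 - <<'E'
from h import *
for n in ('side','top','wrist'):
    s,c=grab(n,n+'0'); print(n,{k:np.round(v,3).tolist() for k,v in c.items() if k not in('color','range_z')})
print(s)
E
```

```text
pics
side {'fx': 348.959, 'fy': 348.959, 'cx': 260.94, 'cy': 191.633, 'D': [-0.06, 0.0, 0.0, 0.0, 0.0], 'pose': [[-0.993, -0.079, 0.093, 478.472], [-0.122, 0.709, -0.695, 631.716], [-0.011, -0.701, -0.713, 538.547], [0.0, 0.0, 0.0, 1.0]]}
top {'fx': 449.591, 'fy': 449.591, 'cx': 248.361, 'cy': 189.733, 'D': [-0.148, 0.0, 0.0, 0.0, 0.0], 'pose': [[-0.02, -0.987, 0.162, 395.472], [-0.999, 0.025, 0.03, 162.698], [-0.034, -0.161, -0.986, 1074.198], [0.0, 0.0, 0.0, 1.0]]}
wrist {'fx': 267.506, 'fy': 267.506, 'cx': 256.484, 'cy': 197.343, 'D': [0.013, 0.0, 0.0, 0.0, 0.0], 'mount': [[0.001, -0.253, 0.967, -159.514], [1.0, -0.0, -0.001, 0.178], [0.0, 0.967, 0.253, -73.108], [0.0, 0.0, 0.0, 1.0]]}
{'clock': 0.1, 'joints': array([-1.34460067e+00,  3.00358710e-01,  1.52150533e+00, -2.92722410e-05,
        1.32070861e+00, -6.65839607e-02]), 'qd': array([ 0.00267999, -0.00080141, -0.00222261,  0.00115862, -0.00069132,
       -0.00076273]), 'effort': array([ 9.91699417e-04, -5.32642615e+01, -3.53283834e+01,  7.09692668e-02,
        2.34675634e-02, -5.52034885e-05]), 'eef_pos': array([ 158.68882231, -526.38656645,  223.98001789]), 'eef_rot': array([-1.6084552 ,  1.56981592,  1.82592433]), 'wrist_force': array([-0.42770027, -0.27450857,  0.03861535]), 'moment': array([0.01584311, 0.01001322, 0.02229756]), 'finger_gap': 94.00345892103418}
```

View pics/side0.png

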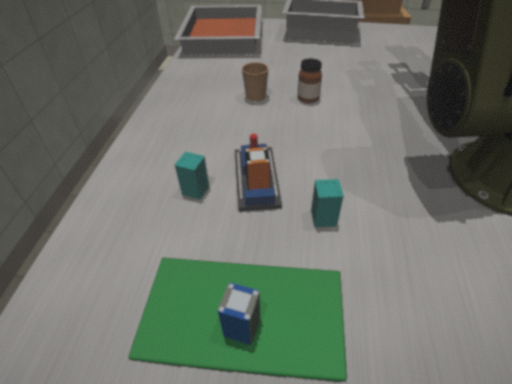

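View pics/top0.png

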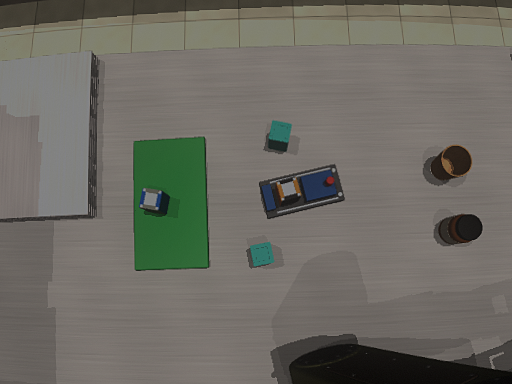

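View pics/wrist0.png

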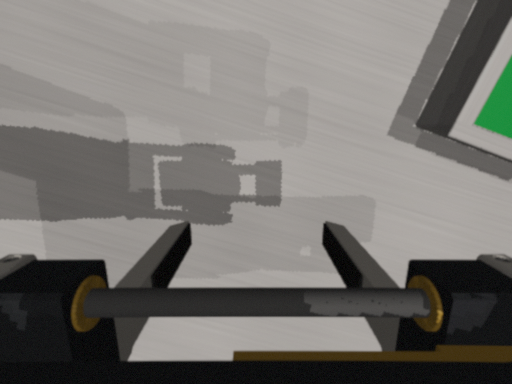

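The wanted hone is at top (289,190), standing in the clamp. These could be mistaken for it or its parts:
- The turquoise blocks at (280,133) and (261,254).
- The spare hone, blue and grey, at (152,200).
- The red-lidded and brown items at (455,160) and (466,228), which could pass for the knob. The real knob is at (330,181).

I'll check the choice in a crop and measure.

```bash
cat >> h.py <<'E'
from scipy.spatial.transform import Rotation as R
def T_tool(pos,rot):
    T=np.eye(4);T[:3,:3]=R.from_euler('xyz',rot).as_matrix();T[:3,3]=pos;return T
def load(tag):
    d=dict(np.load(tag+'.npz')); d['T']=d['pose'] if 'pose' in d else T_tool(d['s_pos'],d['s_rot'])@d['mount']; return d
def onplane(d,uv,z):
    K=np.array([[d['fx'],0,d['cx']],[0,d['fy'],d['cy']],[0,0,1]])
    p=cv2.undistortPoints(np.array(uv,float).reshape(-1,1,2),K,d['D'])[:,0]
    r=np.c_[p,np.ones(len(p))]@d['T'][:3,:3].T; o=d['T'][:3,3]
    return o+r*((z-o[2])/r[:,2])[:,None]
E
python3 - <<'E'
from h import *
d=load('top0');im=d['color'];cv2.imwrite('pics/top0c.png',cv2.resize(im[155:225,250:355],None,fx=7,fy=7,interpolation=cv2.INTER_CUBIC))
s=load('side0');i2=s['color'];cv2.imwrite('pics/side0c.png',cv2.resize(i2[125:215,220:295],None,fx=6,fy=6,interpolation=cv2.INTER_CUBIC))
hsv=cv2.cvtColor(im,cv2.COLOR_BGR2HSV)
def cen(m):
    n,l,st,c=cv2.connectedComponentsWithStats(m.astype(np.uint8)); return [(st[i].tolist(),c[i].round(1).tolist()) for i in range(1,n) if st[i][4]>8]
h,S,v=cv2.split(hsv); w=np.zeros_like(h,bool);w[155:225,250:355]=1
print('blue',cen(w&(h>105)&(h<130)&(S>120)));print('red',cen(w&((h<6)|(h>172))&(S>150)));print('or',cen(w&(h>7)&(h<22)&(S>120)))
for uv,z in (((289,190),85+14),((330.5,181),74)): print(onplane(d,[uv],z))
E
```

```text
blue [([301, 170, 35, 31, 655], [316.9, 185.4]), ([262, 184, 14, 26, 216], [268.3, 196.8])]
red [([326, 177, 8, 8, 46], [329.7, 180.0])]
or [([293, 178, 9, 18, 60], [296.6, 186.4]), ([276, 182, 8, 21, 73], [279.6, 191.2])]
[[552.52914157 103.18882605  99.        ]]
[[574.74237991   7.0765637   74.        ]]
```

View pics/top0c.png

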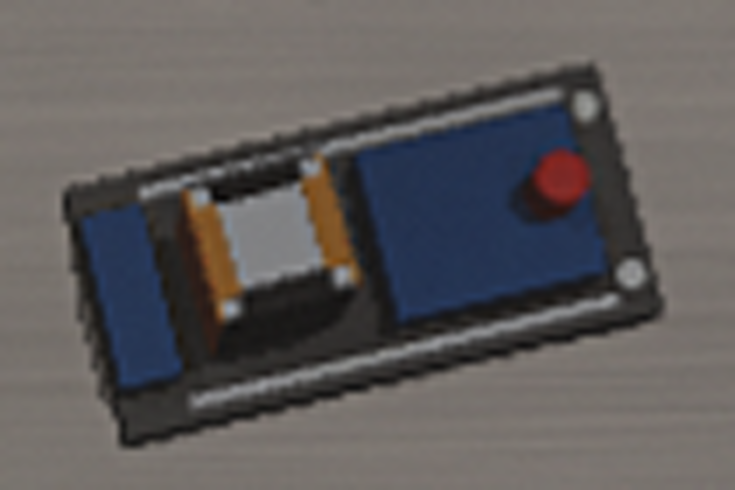

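View pics/side0c.png

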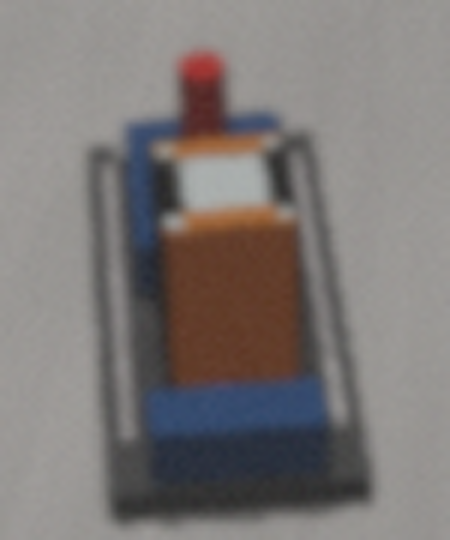

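The crops confirm the choice. The hone has an orange edge facing each jaw and black sides free, the fixed jaw is on the left in the top view, and the red knob is on the right. Next I'll turn these into positions.

```bash
python3 - <<'E'
from h import *
d=load('top0');s=load('side0')
q=lambda pts,o,f:[(o[0]+(x+.5)/f-.5,o[1]+(y+.5)/f-.5) for x,y in pts]
ang=lambda v:np.degrees(np.arctan2(v[1],v[0]))
P=onplane(d,q([(190,190),(320,157),(355,280),(224,318)],(250,155),7),99)
print('hone',P.mean(0),[np.linalg.norm(P[i]-P[i-1]).round(1) for i in range(4)],'yaw(up the y dir)',ang(P[0]-P[1]),ang(P[3]-P[2]),ang(P[0]-P[3]),ang(P[1]-P[2]))
J=onplane(d,q([(137,203),(182,375),(355,155),(395,325)],(250,155),7),40)
print('jaw',J.round(1),ang(J[0]-J[1]),ang(J[2]-J[3]))
B=onplane(d,q([(65,190),(597,65),(662,312),(123,445)],(250,155),7),10);print('base',B.round(1),ang(B[0]-B[1]),ang(B[3]-B[2]),ang(B[0]-B[3]))
k=onplane(d,q([(562,177)],(250,155),7),74);print('knob',k)
# side
H=onplane(s,q([(155,143),(285,135),(299,217),(163,224)],(220,125),6),99);print('hone side',H.mean(0),H.round(1))
print('knob side',onplane(s,q([(202,66)],(220,125),6),74))
F=onplane(s,q([(150,388),(325,378)],(220,125),6),40);print('fixed jaw inner top side',F.round(1),ang(F[0]-F[1]))
E
```

```text
hone [556.36241079 104.22329804  99.        ] [np.float64(42.0), np.float64(42.3), np.float64(40.6), np.float64(42.8)] yaw(up the y dir) 102.97001781519879 104.83191182303825 12.92843364897608 13.5382516140873
jaw [[578.4 145.4  40. ]
 [520.3 132.1  40. ]
 [592.8  72.1  40. ]
 [535.2  61.1  40. ]] 12.88035071210337 10.838770547338498
base [[588.9 169.5  10. ]
 [628.1 -15.7  10. ]
 [541.3 -33.5  10. ]
 [500.5 151.9  10. ]] 101.95829309447309 102.41460669997828 11.251591414683162
knob [[577.40323796   8.40279201  74.        ]]
hone side [555.93903971 101.81216447  99.        ] [[581.9  85.6  99. ]
 [539.   76.7  99. ]
 [529.9 118.4  99. ]
 [573.  126.6  99. ]]
knob side [[577.46628571   7.55734293  74.        ]]
fixed jaw inner top side [[577.3 142.8  40. ]
 [519.3 131.6  40. ]] 10.954481149515823
```

```bash
python3 - <<'E'
from h import *
s=manip.read_state();M=R.from_euler('xyz',s['eef_rot']).as_matrix();print(M.round(3));y=M[:,1];print(np.degrees(np.arctan2(y[1],y[0])),s['eef_pos'])
print('range px at hone/top/turq', [float(load('top0')['range_z'][v,u]) for u,v in ((289,190),(280,133),(261,254),(330,181))])
E
```

```text
[[-0.     0.289 -0.957]
 [ 0.001 -0.957 -0.289]
 [-1.    -0.001 -0.   ]]
-73.22398652581639 [ 158.68461639 -526.40872646  224.02785999]
range px at hone/top/turq [988.0728759765625, 1018.5498046875, 977.5479125976562, 1014.7785034179688]
```

Call:
{"api": "jog_arm", "payload": {"series": [0,0,1.487,0.397,0.63,0,1,0,0,1.487,0.397,0.63,0,1,0,0,1.487,0.397,0.63,0,1,0,0,1.487,0.397,0.63,0,1,0,0,1.487,0.397,0.63,0,1,0,0,1.487,0.397,0.63,0,1,0,0,1.487,0.397,0.63,0,1,0,0,1.487,0.397,0.63,0,1,0,0,1.487,0.397,0.63,0,1,0,0,1.487,0.397,0.63,0,1,0,0,1.487,0.397,0.63,0,1,0,0,1.487,0.397,0.63,0,1,0,0,1.487,0.397,0.63,0,1,0,0,1.487,0.397,0.63,0,1,0,0,1.487,0.397,0.63,0,1,0,0,1.487,0.397,0.63,0,1]}}

```text
clock: 2.15
eef_pos: [555.6, 102.6, 224.8]
eef_rot: [1.448, 1.57, 0.085]
wrist_force: [1.0, -0.4, -0.8]
finger_gap: 93.9
```

```bash
python3 - <<'E'
from h import *
s,c=grab('wrist','w1');print(s['clock'],s['eef_pos'],s['joints'].round(3),R.from_euler('xyz',s['eef_rot']).as_matrix().round(3))
cv2.imwrite('pics/w1b.png',cv2.resize(c['color'],None,fx=1.5,fy=1.5))
E
```

```text
2.15 [555.60747288 102.57055475 224.83448368] [ 0.118  0.333  1.477 -0.     1.331 -0.09 ] [[ 0.001  0.978  0.206]
 [ 0.     0.206 -0.978]
 [-1.     0.001  0.   ]]
```

View pics/w1b.png

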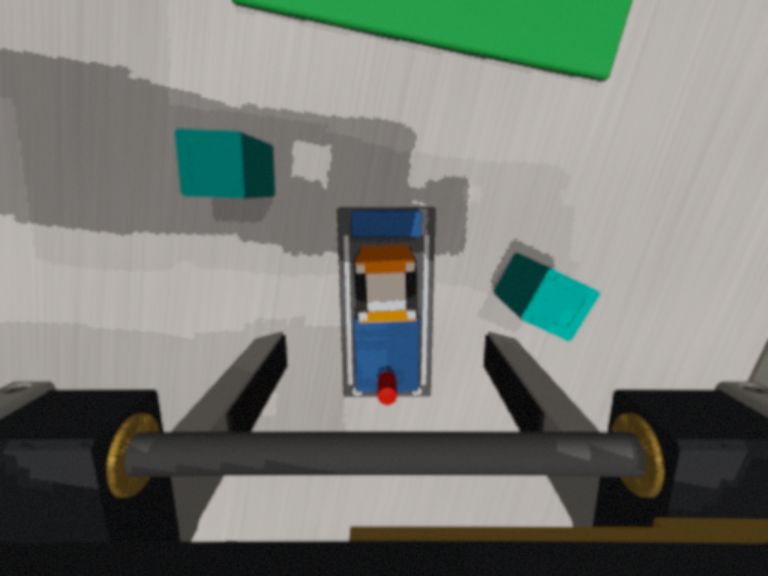

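The wrist view shows the hone's top at about (386,290), centred between the fingers, with orange on the jaw sides. The clamp is square to the tool. I'll cross-check the numbers.

```bash
python3 - <<'E'
from h import *
d=load('w1');q=lambda p:[((x+.5)/1.5-.5,(y+.5)/1.5-.5) for x,y in p]
a=lambda v:np.degrees(np.arctan2(v[1],v[0]))
H=onplane(d,q([(356,262),(414,262),(416,321),(358,321)]),99);print('hone',H.mean(0),H.round(1),a(H[1]-H[0]),a(H[2]-H[3]))
print('knob',onplane(d,q([(387,396)]),74))
J=onplane(d,q([(352,237),(422,237)]),40);print('fixed in',J,J.mean(0))
B=onplane(d,q([(338,208),(435,208),(432,396),(344,396)]),14);print('base',B.round(1),a(B[1]-B[0]),a(B[0]-B[3]),a(B[1]-B[2]))
E
```

```text
hone [555.63856416 104.52490154  99.        ] [[529.9 121.9  99. ]
 [570.7 130.5  99. ]
 [582.2  87.3  99. ]
 [539.8  78.4  99. ]] 11.882965027560987 11.877052014702569
knob [[576.74614817   9.03930883  74.        ]]
fixed in [[520.44334796 131.54119114  40.        ]
 [578.92240613 143.84804808  40.        ]] [549.68287705 137.69461961  40.        ]
base [[501.8 151.3  14. ]
 [587.4 169.3  14. ]
 [628.7 -13.4  14. ]
 [541.  -31.9  14. ]] 11.887187663876304 102.06687877699808 102.7581419182115
```

Call:
{"api": "jog_arm", "payload": {"series": [0,0,0,0,0.001,-0.05,1,0,0,0,0,0.001,-0.1,1,0,0,0,0,0.001,-0.13,1,0,0,0,0,0.001,-0.15,1,0,0,0,0,0.001,-0.15,1,0,0,0,0,0.001,-0.15,1,0,0,0,0,0.001,-0.15,-1,0,0,0,0,0.001,-0.15,-1,0,0,0,0,0.001,-0.15,-1,0,0,0,0,0.001,-0.15,-1,0,0,0,0,0.001,-0.15,-1,0,0,0,0,0.001,-0.15,-1,0,0,0,0,0.001,-0.15,-1,0,0,0,0,0.001,-0.15,-1], "squeeze": 25}}

```text
clock: 3.95
eef_pos: [555.8, 104.4, 74.4]
eef_rot: [2.782, 1.571, 1.42]
wrist_force: [0.1, -0.1, 0.4]
finger_gap: 45.9
```

Call:
{"api": "jog_arm", "payload": {"series": [0,0,0,0,0,0.02,-1,0,0,0,0,0,0.06,-1,0,0,0,0,0,0.08,-1,0,0,-0.17,0,0,0.08,-1,0,0,-0.35,0,0,0.08,-1,0,0,-0.53,0,0,0.08,-1,0,0,-0.71,0,0,0.08,-1,0,0,-0.89,0,0,0.08,-1,0,0,-1.07,0,0,0.08,-1,0,0,-1.25,0,0,0.08,-1,0,0,-1.42,0,0,0.08,-1,0,0,-1.571,0,0,0.08,-1,0,0,-1.571,0,0,0.08,-1,0,0,-1.571,0,0,0.08,-1]}}

```text
clock: 5.7
eef_pos: [555.6, 104.4, 154.1]
eef_rot: [-0.107, 1.57, -3.036]
wrist_force: [0.6, 0.4, -3.7]
finger_gap: 46.0
```

```bash
python3 - <<'E'
from h import *
s,c=grab('wrist','w2');print(s['clock'],s['eef_pos'],s['finger_gap'],s['wrist_force'],R.from_euler('xyz',s['eef_rot']).as_matrix().round(3))
_,t=grab('side','s2');_,u=grab('top','t2')
cv2.imwrite('pics/m2.png',np.hstack([cv2.resize(t['color'][90:240,180:330],None,fx=2.6,fy=2.6),cv2.resize(c['color'],(520,390))])[:, :800])
E
```

```text
5.7 [555.56448665 104.41407401 154.14168436] 46.01240139971188 [ 0.57852322  0.37516612 -3.73906784] [[-0.001  0.211 -0.978]
 [-0.    -0.978 -0.211]
 [-1.    -0.     0.001]]
```

View pics/m2.png

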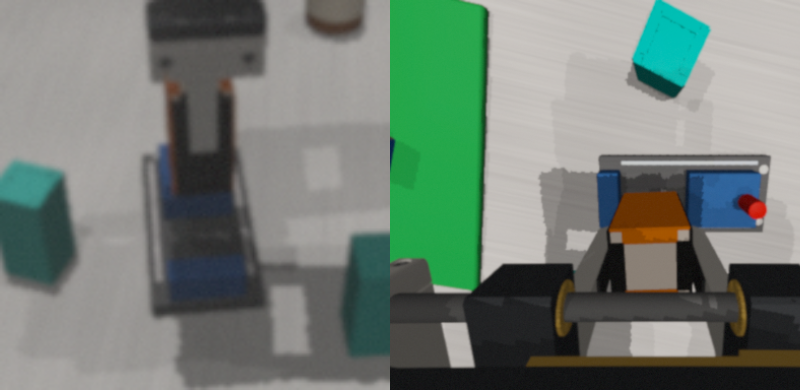

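The side view shows the hone in the fingers above the bed, with an orange sliver on each free side. The wrist view shows an orange face towards clamp -x, squared with the clamp. Now I'll lower it.

Call:
{"api": "jog_arm", "payload": {"series": [0,0,0,0,0,-0.03,-1,0,0,0,0,0,-0.06,-1,0,0,0,0,0,-0.072,-1,0,0,0,0,0,-0.077,-1,0,0,0,0,0,-0.079,-1,0,0,0,0,0,-0.08,-1,0,0,0,0,0,-0.08,-1]}}

```text
clock: 6.72
eef_pos: [555.9, 104.5, 74.9]
eef_rot: [3.07, 1.57, 0.137]
wrist_force: [-0.4, -0.6, -3.7]
finger_gap: 46.3
```

Call:
{"api": "jog_arm", "payload": {"series": [0,0,0,0,0,-0.0005,-1,0,0,0,0,0,-0.001,-1,0,0,0,0,0,-0.001,-1,0,0,0,0,0,-0.001,-1]}}

```text
clock: 7.22
eef_pos: [556.0, 104.4, 74.4]
eef_rot: [2.998, 1.57, 0.065]
wrist_force: [-3.6, -0.6, 5.7]
finger_gap: 46.3
```

Touching the bed. I'll release and rise.

Call:
{"api": "jog_arm", "payload": {"series": [0,0,0,0,0,0,1,0,0,0,0,0,0,1,0,0,0,0,0,0,1,0,0,0,0,0,0,1,0,0,0,0,0,0,1,0,0,0,0,0,0,1,0,0,0,0,0,0.03,1,0,0,0,0,0,0.08,1,0,0,0,0,0,0.13,1,0,0,0,0,0,0.15,1,0,0,0,0,0,0.15,1]}}

```text
clock: 8.6
eef_pos: [556.2, 104.5, 224.6]
eef_rot: [3.06, 1.568, 0.127]
wrist_force: [0.4, 0.7, -0.3]
finger_gap: 94.1
```

```bash
python3 - <<'E'
from h import *
s,c=grab('wrist','w3');print(s['clock'],s['eef_pos'],s['finger_gap'],s['wrist_force'])
_,t=grab('side','s3')
cv2.imwrite('pics/m3.png',np.hstack([cv2.resize(t['color'][90:240,180:330],None,fx=2.6,fy=2.6),cv2.resize(c['color'],(520,390))])[:, :800])
E
```

```text
8.6 [556.15617988 104.47999943 224.64967202] 94.14093005527354 [ 0.44008842  0.6954449  -0.33117651]
```

View pics/m3.png

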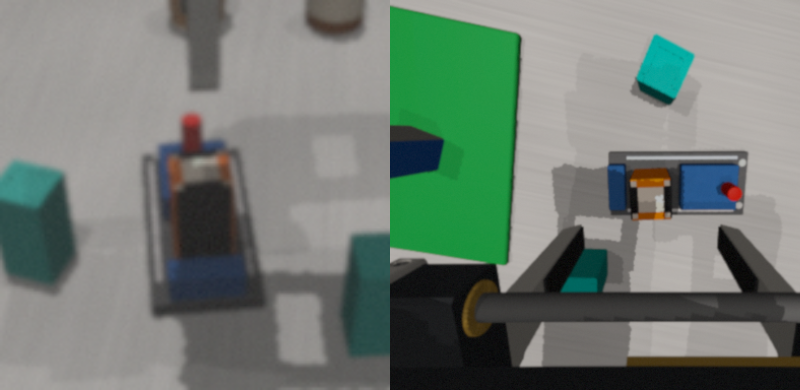

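The hone stands upright between the jaws, with orange free and black facing the jaws. In the wrist view its top is at (650,195) and the knob at (733,193). Next I'll go behind the knob with closed fingers.

Call:
{"api": "jog_arm", "payload": {"series": [0,0,0.18,0.01,-0.04,0,-1,0,0,0.36,0.027,-0.08,0,-1,0,0,0.54,0.027,-0.126,0,-1,0,0,0.72,0.027,-0.126,0,-1,0,0,0.9,0.027,-0.126,0,-1,0,0,1.08,0.027,-0.126,0,-1,0,0,1.26,0.027,-0.126,0,-1,0,0,1.43,0.027,-0.126,0,-1,0,0,1.571,0.027,-0.126,0,-1,0,0,1.571,0.027,-0.126,-0.04,-1,0,0,1.571,0.027,-0.126,-0.1,-1,0,0,1.571,0.027,-0.126,-0.14,-1,0,0,1.571,0.027,-0.126,-0.158,-1,0,0,1.571,0.027,-0.126,-0.158,-1,0,0,1.571,0.027,-0.126,-0.158,-1]}}

```text
clock: 10.58
eef_pos: [583.5, -21.7, 66.9]
eef_rot: [1.269, 1.569, -0.092]
wrist_force: [-0.3, -0.4, -0.1]
finger_gap: 0.5
```

```bash
python3 - <<'E'
from h import *
s,c=grab('wrist','w4');print(s['clock'],s['eef_pos'],s['finger_gap'],s['wrist_force'])
_,t=grab('side','s4');_,u=grab('top','t4')
cv2.imwrite('pics/m4.png',np.hstack([cv2.resize(t['color'][90:240,180:330],(390,390)),cv2.resize(u['color'][130:230,240:340],(390,390))]))
E
```

```text
10.575 [583.52095332 -21.66084284  66.91007872] 0.46859927950962654 [-0.25922493 -0.39333275 -0.07433963]
```

View pics/m4.png

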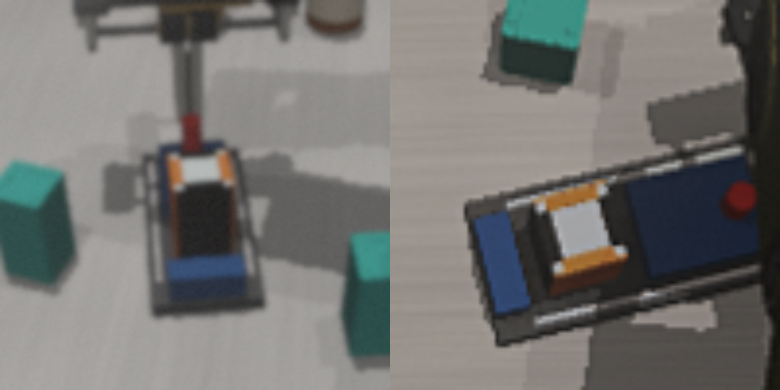

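View pics/w4.png

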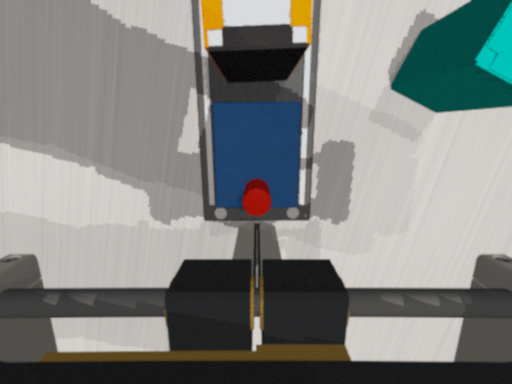

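The fingers are centred behind the knob, which is at (256,198) in the wrist view. I'll start pushing.

Call:
{"api": "jog_arm", "payload": {"series": [0,0,0,-0.001,0.005,0,-1,0,0,0,-0.002,0.01,0,-1,0,0,0,-0.003,0.014,0,-1,0,0,0,-0.004,0.018,0,-1,0,0,0,-0.005,0.022,0,-1,0,0,0,-0.0055,0.026,0,-1,0,0,0,-0.0065,0.03,0,-1,0,0,0,-0.0065,0.03,0,-1]}}

```text
clock: 11.72
eef_pos: [576.2, 8.7, 65.5]
eef_rot: [2.444, 1.571, 1.082]
wrist_force: [1.0, -1.8, 0.3]
finger_gap: 0.5
```

Call:
{"api": "jog_arm", "payload": {"series": [0,0,0,-0.0005,0.002,0,-1,0,0,0,-0.001,0.004,0,-1,0,0,0,-0.0012,0.006,0,-1,0,0,0,-0.0015,0.007,0,-1,0,0,0,-0.0015,0.007,0,-1]}}

```text
clock: 12.35
eef_pos: [574.8, 15.3, 65.5]
eef_rot: [0.38, 1.571, -0.981]
wrist_force: [2.5, -4.3, 2.2]
finger_gap: 0.2
```

Call:
{"api": "jog_arm", "payload": {"series": [0,0,0,-0.0002,0.001,0,-1,0,0,0,-0.0004,0.002,0,-1,0,0,0,-0.0004,0.002,0,-1]}}

```text
clock: 12.72
eef_pos: [574.6, 16.2, 65.6]
eef_rot: [0.137, 1.569, -1.225]
wrist_force: [4.4, -11.6, 1.6]
finger_gap: 0.3
```

```bash
python3 - <<'E'
from h import *
s,c=grab('wrist','w5');print(s['clock'],s['eef_pos'],s['finger_gap'],s['wrist_force'])
_,t=grab('side','s5');_,u=grab('top','t5')
cv2.imwrite('pics/m5.png',np.hstack([cv2.resize(t['color'][90:240,180:330],(390,390)),cv2.resize(u['color'][130:230,240:340],(390,390))]))
E
```

```text
12.725 [574.5940136   16.2341754   65.55721297] 0.3264515192397623 [  4.4256551  -11.57116643   1.5617358 ]
```

View pics/m5.png

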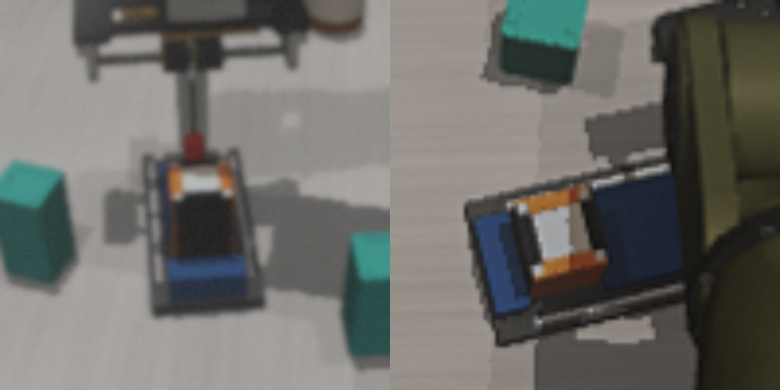

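The force is rising as the hone meets the fixed jaw. I'll push a little more to be sure it is snug.

Call:
{"api": "jog_arm", "payload": {"series": [0,0,0,-0.0002,0.001,0,-1,0,0,0,-0.0003,0.0015,0,-1,0,0,0,-0.0003,0.0015,0,-1,0,0,0,-0.0003,0.0015,0,-1]}}

```text
clock: 13.38
eef_pos: [574.6, 16.4, 65.6]
eef_rot: [0.162, 1.567, -1.2]
wrist_force: [5.1, -22.0, 0.3]
finger_gap: 0.2
```

It's against a solid stop: 10 N more moved it only 0.2 mm. I'll back off, rise and retreat sideways to look.

Call:
{"api": "jog_arm", "payload": {"series": [0,0,0,0.0005,-0.003,0,-1,0,0,0,0.002,-0.01,0,-1,0,0,0,0.004,-0.02,0,-1,0,0,0,0.004,-0.02,0.05,-1,0,0,0,0.004,-0.02,0.11,-1,0,0,0,-0.01,-0.07,0.16,-1,0,0,0,-0.02,-0.12,0.16,-1,0,0,0,-0.02,-0.12,0.16,-1,0,0,0,-0.02,-0.12,0.16,-1]}}

```text
clock: 14.5
eef_pos: [553.9, -101.0, 225.1]
eef_rot: [-2.437, 1.57, 2.484]
wrist_force: [0.1, 0.3, -0.3]
finger_gap: 0.6
```

```bash
python3 - <<'E'
from h import *
s,c=grab('wrist','w6');print(s['clock'],s['eef_pos'],s['finger_gap'],s['wrist_force'])
_,t=grab('side','s6');_,u=grab('top','t6')
cv2.imwrite('pics/m6.png',np.hstack([cv2.resize(t['color'][90:240,180:330],(390,390)),cv2.resize(u['color'][130:230,240:340],(390,390))]))
cv2.imwrite('pics/w6c.png',cv2.resize(c['color'][0:192,128:400],None,fx=2.9,fy=2.9))
E
```

```text
14.5 [ 553.9427714 -100.9838855  225.0887518] 0.6443133915217067 [ 0.07515525  0.34216924 -0.29537113]
```

View pics/m6.png

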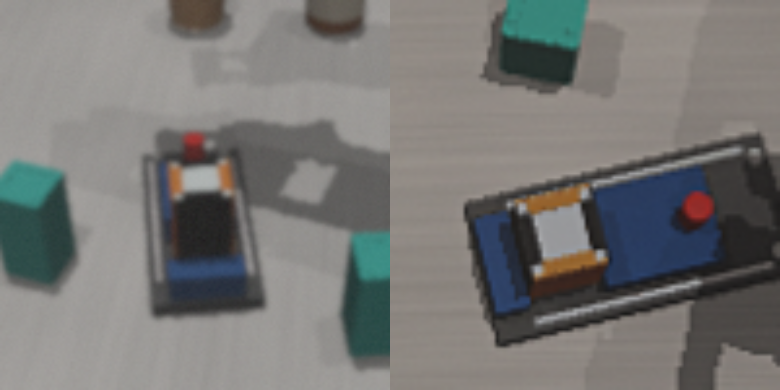

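View pics/w6c.png

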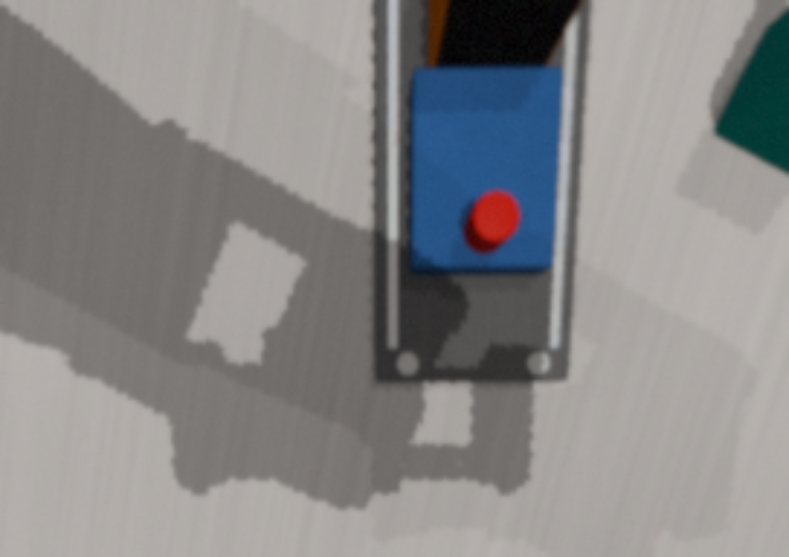

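View pics/t6.png

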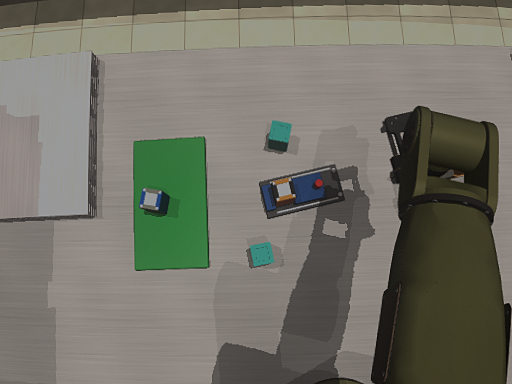

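```bash
python3 - <<'E'
from h import *
f=np.array([549.5,138]);yd=np.array([-.208,.978]);xd=np.array([.978,.208])
d=load('top0');
for t in ('top0','t6'):
    d=load(t);h,S,v=cv2.split(cv2.cvtColor(d['color'],cv2.COLOR_BGR2HSV));m=((h<6)|(h>172))&(S>150);w=np.zeros_like(m);w[165:200,305:345]=1
    c=np.argwhere(m&w).mean(0)[::-1];k=onplane(d,[c],70)[0,:2];print(t,c,k,'gap',-(k-f)@yd-60)
q=[(240+(x-390+.5)/3.9-.5,130+(y+.5)/3.9-.5) for x,y in ((512,203),(587,185),(608,260),(534,277))]
H=onplane(d,q,99)[:,:2];print('hone',H.mean(0),(H.mean(0)-f)@yd,(H.mean(0)-f)@xd,np.degrees(np.arctan2(*(H[0]-H[3])[::-1])),np.degrees(np.arctan2(*(H[0]-H[1])[::-1])))
E
```

```text
top0 [329.7173913 180.       ] [577.80939502   8.12084619] gap 72.91016659073978
t6 [318.57142857 182.67346939] [572.29395258  33.77567195] gap 46.672534967751176
hone [555.32372278 115.6498308 ] -23.069799813854086 1.0467656884224923 14.69955660721869 102.21761776200874
```

The gap measures 46.7 mm, within measurement error of the 46 mm needed. The hone's centre is 23.1 mm from the fixed jaw, and nothing is touching. I'm handing in.

```bash
python3 - <<'E'
from cell import manip
print(manip.sign_off())
E
```

```text
the job is handed in; nothing more can be done
None
```

The hone is turned a quarter turn and held between both jaws, with its orange faces free and its black faces against the jaws. I gripped it by the black faces, lifted it, turned it and stood it back on the bed. I then pushed the red-knob jaw up from behind with closed fingers until it met a solid stop at about 22 N.

- **Jaw gap:** about 46.7 mm, down from 72.9 mm and within the roughly 2 mm calibration error of the 46 mm expected when shut on the hone.
- **Hone position:** its centre is 23.1 mm from the fixed jaw and about 1 mm off the middle line. It stands upright.
- **Squareness (one disagreement):** one pair of the hone's top edges read about 2.7° off the clamp (14.7° against 12°), while the other pair agreed to 0.2°. I put that down to picking corners in a coarse picture, but I did not measure it again.
- **Everything else:** the spare hone and turquoise blocks showed no sign of having moved in the last top view. The arm was clear of everything, and the clock was at about 14.6 s of the 45 s allowed.

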